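# Cap the router cutter

### The arm

A 6-joint arm with a two-finger parallel gripper is mounted at the origin on the work surface. World frame = base frame: x ahead of the robot, y to its left, z up, the work surface at z = 0. Lengths are in m, angles in rad, forces in N, time in s.
With the tool pointing down it reaches from about 0.4 to 0.925 m from the base axis. Payload 3.4 kg.
Tool frame: the origin (TCP) lies midway between the tips of the shut fingers; the grasp point (between the pads) lies 19 mm behind it; z points along the fingers, y is the line along which they close (so a half turn about z gives the same grasp; the last joint's range is limited). The gripper opens to 85 mm and grips with 20 to 120 N. Pads are 22 mm wide; open, the fingers measure 114 mm over their backs; the gripper's body (76 mm by 85 mm) begins 54 mm behind the grasp point. The pads swing forward as they close: fully open they stand 13 mm farther back than shut.
Start: joints at [1.091, 0.307, 1.506, -0, 1.328, -0.073], TCP at [0.228, 0.528, 0.231] pointing down, gripper open.
Joint ranges: [-3.12, 3.12], [-1.05, 2.28], [0.14, 2.33], [-1.42, 4.57], [0.1, 2.73], [-2.68, 2.68]. Speed limits (rad/s): [2.57, 2.57, 3.14, 3.14, 3.14, 3.14].

### API

Orientations are given as a unit quaternion [x, y, z, w].
In Python, from rig import bot gives the robot as it stands.
- The arm moves only by the tool play_rows, never from a script. Its argument "series" is a list of rows, each a list of 3 entries, a list of its own where there are three numbers: the shift along the tool's x, y, z normalised to -1 to 1, where 1 is 400 mm, then the turn, a rotation vector about the tool's x, y, z normalised to -1 to 1, where 1 is 45 degrees, then the opening, from 0 (shut) to 1 (fully open). In form: [[[x, y, z], [wx, wy, wz], claw], ...]. A call has 1 to 12 rows; each row shifts and turns the commanded pose from where the row before left it, along the tool's axes as they then stand; what a row does not reach is not made up. A row lasts 1/8 s, in which the tool goes at most 62.5 mm and 10.7 degrees, less where a joint would pass 70% of its speed; a pose out of reach is approached as far as the arm can. A call with a number of a shift or a turn outside -1 to 1 is refused whole. A call with a gripper value outside its range is refused whole. The fingers move at their own pace and stop on an object; the grip force is fixed at half the most. Time passes only in rows, so rows that do not move let the fingers close. It gives the time, the measured TCP pose, the force, the opening and the grip force at its end, in the units of the state.
- bot.state(): the state, without advancing time (a new reading comes with each control period).
- bot.get_image(name): name is "side" or "top" or "wrist"; returns (picture, depth): 384x512x3 uint8, red, green, blue; 384x512 float32, m along the optical axis (not along the pixel's ray), 0 where there is no reading.
- bot.camera_model(name): a dict with "camera_matrix" (3x3 intrinsics, pixels), "extrinsics" (4x4, takes a point from world to camera coordinates). Camera axes: x right, y down, z forward; pixel columns grow to the right and rows downward; lengths in m; the calibration is good to about 2 mm. A picture is of the moment at which its call begins: read the wrist's pose just before it. camera_model takes no time and is no camera call; for the wrist camera it gives the pose at the moment of the call.
- bot.close_job(): hands the job in; it is judged then, once.
The state is a dict: "clock": time; "qpos": joint angles; "dq": joint speeds; "joint_efforts": joint torques, N m; "tool_pos": TCP position; "ee_rot": TCP orientation; "contact_force": force on the tool from outside, world axes, zero at the start; "ft_torque": the same for the moment, N m; "opening": opening from 0.0 (shut) to 1.0 (fully open); "grip_force": force on a finger pad.
Only numpy, scipy, OpenCV 4.12 (cv2) and the standard library are available. Lean on these libraries where they do the work, as an engineer would, in place of code of your own. Each camera call takes 0.05 s, during which the arm holds its last target. There are 200 camera calls.

### The job

The sharp cutter standing up out of the router plate has to be covered before anyone leans over the bench. Take the deep wooden cap that lies on its side, turn it so its open side faces down, and set it over the cutter so that it stands flat on the plate with the cutter inside it. Leave the shallow cap where it lies: it is too short for this cutter.

Things in the scene. Friction and masses are not known exactly. Their poses are not given: they have to be found in the camera images.
- deep_cap: Plain wooden box open on one side: 52 x 52 mm across, 64 mm deep outside, walls and closed end 4 mm (inside 44 x 44, 60 deep), about 90 g. Origin: middle of its outer box, 32 mm from closed end and mouth. +x points out of the mouth; y and z square to its sides. Starts lying on a side, origin 26 mm up, mouth level, facing 40 to 80 degrees left of straight ahead seen from the robot.
- shallow_cap: Not to be used: the same wooden box but only 30 mm deep outside (inside 26 mm), 52 x 52 mm across. Origin at the middle of its outer box, +x out of its mouth. It lies on its side too, mouth much the same way, some 130 to 230 mm nearer to the robot or farther from it than the deep cap.
- cutter_foot (a point): The point on the upper face of the router plate where the cutter comes out, on the cutter's upright axis. The plate is a fixed square of aluminium 140 x 140 mm, its upper face 6 mm above the bench; the steel cutter on it is at most 22 mm across and stands 38 mm above the plate. z points up.
There are look-alikes about, which are no part of the job. What is shaped like the deep_cap but yellow is not meant.

How it is judged:
At the end, for the whole second after the job is handed in: The deep cap stands at rest with its mouth facing down (within 10 degrees), flat on the router plate (its middle 32 mm above the plate, within 5 mm) and centred over the cutter within 18 mm. The shallow cap has not been moved more than 30 mm (angle between deep_cap's own x axis and vertical above 2.967 rad and horizontal distance between deep_cap and cutter_foot below 0.018 m and z of deep_cap in the frame of cutter_foot between 0.027 and 0.037 m and linear speed of deep_cap below 0.02 m/s and angular speed of deep_cap below 0.2 rad/s); the robot touches nothing.
It fails at once if the shallow cap is moved more than 30 mm from where it lay (distance of shallow_cap from where it was at the start of the episode above 0.03 m).
It also fails if it takes over 40 s, if anything falls off the work surface, if the arm or the gripper's body presses on something with over 40 N, if the wrist force passes 120 N, or if a joint passes its speed limit or range.

## Working session

There is one attempt and no reset: what is moved stays moved. The work goes in short steps, Python scripts to look and compute and a tool call to move; the robot and the scene stay as the last step left them, time stands still between calls to the robot, and variables do not carry over. Pictures are saved under pics/ and viewed, at most 10 in all, crops included, and the job is handed in when it is done.

Besides the shell and the picture viewer there is one more tool, called after "Call:" as name(argument=value, ...), one argument or row to a line, values as JSON. play_rows: Moves the arm, as the interface text tells. Scaled input: -1 to 1 covers 400 mm each way for a shift and 45 degrees each way for a turn. Its arguments: {"type":"object","properties":{"series":{"type":"array","items":{"type":"array"}}},"required":["series"]}

```bash
mkdir -p pics; python3 - <<'E'
from rig import bot
import cv2,numpy as np
for n in("top","side"):
    p,d=bot.get_image(n);m=bot.camera_model(n)
    np.savez(f"pics/{n}.npz",p=p,d=d,K=m["camera_matrix"],E=m["extrinsics"])
    cv2.imwrite(f"pics/{n}.png",p[...,::-1])
print(bot.state())
E
```

```text
{'clock': 0.1, 'qpos': array([ 1.09045730e+00,  3.07480509e-01,  1.50753233e+00,  2.68765307e-05,
        1.32840931e+00, -7.35059468e-02]), 'dq': array([ 2.02327689e-04, -2.71216650e-03, -2.11453483e-03, -6.13047511e-04,
        8.72935660e-04,  5.59335034e-05]), 'joint_efforts': array([ 1.91757448e-03, -4.58524096e+01, -2.52607405e+01,  6.64553272e-05,
        5.45956354e-03,  4.46452662e-07]), 'tool_pos': array([0.22725708, 0.52750615, 0.23048722]), 'ee_rot': array([ 2.02019690e-01,  9.79381033e-01, -8.76330761e-04, -2.62634416e-04]), 'contact_force': array([0.00735687, 0.01700373, 0.17029556]), 'ft_torque': array([ 0.04005766, -0.03252963,  0.00470362]), 'grip_force': 0.0, 'opening': 0.9965656563985326}
```

View pics/top.png

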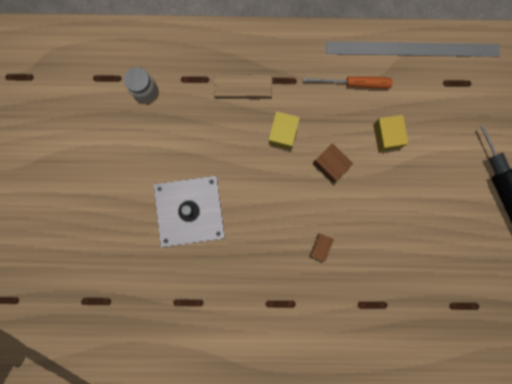

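View pics/side.png

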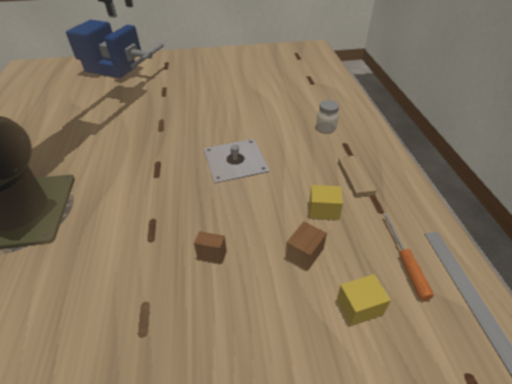

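The top view shows four box shapes. There are two brown ones, at (333,163), larger, and (321,248), thin, and two yellow ones at (284,130) and (393,132), which are excluded. The brown one at (333,163) fits the deep cap. The brown one at (321,248) is shallow and nearer the robot. The plate and cutter are at (189,211). Next I'll confirm this in a crop and measure.

```bash
cat >h.py <<'E'
import numpy as np,cv2
def cloud(d,K,E):
    v,u=np.indices(d.shape); r=np.stack([(u-K[0,2])/K[0,0]*d,(v-K[1,2])/K[1,1]*d,d],-1)
    return (r-E[:3,3])@E[:3,:3]
E
python3 - <<'E'
from h import *
S={n:np.load(f"pics/{n}.npz") for n in("top","side")}
t=S["top"];s=S["side"]
a=cv2.resize(t["p"][100:275,260:420],None,fx=2.4,fy=2.4,interpolation=2)
b=cv2.resize(s["p"][180:330,180:400],None,fx=1.8,fy=2.8,interpolation=2)
cv2.imwrite("pics/crop.png",np.hstack([a,b])[...,::-1] if a.shape[0]==b.shape[0] else np.hstack([a,cv2.resize(b,(396,a.shape[0]))])[...,::-1])
for n,rois in(("top",{"deep":(310,140,356,190),"shal":(305,230,338,266),"plate":(150,172,228,252),"y":(265,108,303,150)}),("side",{"deep":(282,220,330,270),"shal":(190,228,230,265)})):
    z=S[n];P=cloud(z["d"],z["K"],z["E"])
    hsv=cv2.cvtColor(z["p"],cv2.COLOR_RGB2HSV)
    for k,(u0,v0,u1,v1) in rois.items():
        Q=P[v0:v1,u0:u1].reshape(-1,3);ok=z["d"][v0:v1,u0:u1].ravel()>0
        for lo,hi in ((.004,.009),(.015,.045),(.045,.06)):
            q=Q[ok&(Q[:,2]>lo)&(Q[:,2]<hi)]
            if len(q)>5:
                r=cv2.minAreaRect((q[:,:2]*1000).astype(np.float32))
                print(n,k,lo,len(q),np.round(q.mean(0),4),np.round(r[0],1),np.round(r[1],1),round(r[2],1))
                if lo>.04: print(np.round(cv2.boxPoints(r)))
print(P.shape)
E
```

```text
top deep 0.004 82 [ 0.5986 -0.2035  0.0051] [ 606.6 -213.6] [110.9 101. ] 0.9
top deep 0.015 82 [ 0.588  -0.19    0.0306] [ 588.1 -189.8] [63.1  1.8] 45.6
top deep 0.045 753 [ 0.6064 -0.2072  0.0529] [ 607.  -207.4] [63.4 53.4] 45.7
[[ 566. -211.]
 [ 604. -249.]
 [ 648. -203.]
 [ 610. -166.]]
top shal 0.004 84 [ 0.4265 -0.1834  0.0052] [ 421.8 -187.5] [70.  75.3] 88.0
top shal 0.015 10 [ 0.4289 -0.1701  0.0325] [ 428.6 -170.4] [ 2.5 51.8] 69.1
top shal 0.045 373 [ 0.4235 -0.1836  0.0532] [ 423.6 -183.7] [30.7 52.2] 68.2
[[ 394. -188.]
 [ 442. -208.]
 [ 454. -179.]
 [ 405. -160.]]
top plate 0.004 3260 [0.4982 0.1048 0.0068] [497.2 105.8] [175.4 171. ] 1.2
top plate 0.015 40 [0.4986 0.1028 0.0413] [498.7 104.7] [18.4 19.1] 89.7
top plate 0.045 47 [0.4982 0.1048 0.0463] [498.4 104.3] [19.3 17.2] 1.5
[[489. 113.]
 [489.  95.]
 [508.  96.]
 [508. 113.]]
top y 0.004 46 [ 0.674  -0.1001  0.0053] [ 686.2 -101.7] [94.1 81.4] 1.7
top y 0.015 66 [ 0.6452 -0.0933  0.0301] [645.1 -94.2] [49.7  1.9] 76.9
top y 0.045 734 [ 0.6754 -0.101   0.0528] [ 676.2 -101. ] [51.9 65.2] 76.6
[[ 638. -119.]
 [ 702. -134.]
 [ 714.  -83.]
 [ 650.  -68.]]
side deep 0.004 51 [ 0.598  -0.2326  0.0064] [ 606.7 -230.9] [77.1 37.6] 4.8
side deep 0.015 355 [ 0.5988 -0.2307  0.0303] [ 609.8 -228.9] [83.2 41.1] 7.3
side deep 0.045 818 [ 0.606  -0.2125  0.0516] [ 606.9 -210.2] [67.1 52.4] 45.3
[[ 565. -216.]
 [ 602. -252.]
 [ 649. -205.]
 [ 612. -168.]]
side shal 0.004 42 [ 0.4261 -0.1977  0.0065] [ 426.4 -197.2] [60.3 26.6] 10.0
side shal 0.015 296 [ 0.4249 -0.1983  0.0304] [ 426.  -198.3] [60. 28.] 7.9
side shal 0.045 417 [ 0.4243 -0.1872  0.0513] [ 423.8 -185.5] [32.7 52.4] 67.8
[[ 393. -191.]
 [ 442. -211.]
 [ 454. -180.]
 [ 406. -160.]]
(384, 512, 3)
```

View pics/crop.png

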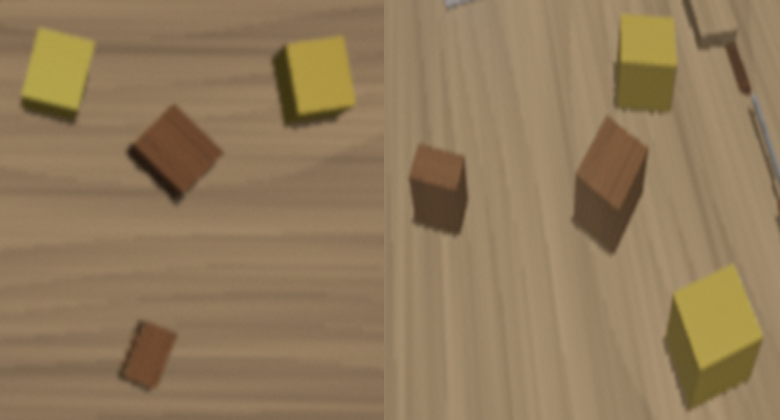

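The crop matches: the larger brown box (64 x 52) is the deep cap and the thin brown one (30 x 52) is the shallow cap.

| Item | Position (m) | Notes |
|---|---|---|
| Deep cap | (0.607, -0.2085) | axis at about 45.6°, top at about 0.052 |
| Shallow cap | (0.424, -0.185) | leave in place |
| Cutter | (0.498, 0.104) | |

My plan is to grip across the cap's sides with the tool tilted 45° toward the mouth. Turning -90° about tool y then leaves the mouth facing down.

Call:
play_rows(
  series=[
    [[0,0,0],[0,0,0.2244],1],
    [[0,0,0],[0,0,0.2244],1],
    [[0,0,0],[0,0,0.2244],1],
    [[0,0,0],[0,0,0.2244],1],
    [[0,0,0],[0,0,0.2244],1],
    [[0,0,0],[0,0,0.2244],1],
    [[0,0,0],[0,0,0.2244],1],
    [[0,0,0],[0,0,0.2244],1],
    [[0,0,0],[0,0,0.2244],1],
    [[0,0,0],[0,0,0.2244],1],
    [[0,0,0],[0,0,0.2244],1],
  ],
)

```text
clock: 1.48
tool_pos: [0.2273, 0.5277, 0.2308]
ee_rot: [0.923, 0.385, -0.0, 0.0]
contact_force: [0.2, 0.2, -0.2]
opening: 0.999
grip_force: 0.0
```

Call:
play_rows(
  series=[
    [[-0.0246,0.1434,0],[0,0,0],1],
    [[-0.0246,0.1434,0],[0,0,0],1],
    [[-0.0246,0.1434,0],[0,0,0],1],
    [[-0.0246,0.1434,0],[0,0,0],1],
    [[-0.0246,0.1434,0],[0,0,0],1],
    [[-0.0246,0.1434,0],[0,0,0],1],
    [[-0.0246,0.1434,0],[0,0,0],1],
    [[-0.0246,0.1434,0],[0,0,0],1],
  ],
)

```text
clock: 2.48
tool_pos: [0.5011, 0.1491, 0.2311]
ee_rot: [0.922, 0.388, -0.0, -0.0]
contact_force: [0.2, 0.4, 0.4]
opening: 0.995
grip_force: 0.0
```

Call:
play_rows(
  series=[
    [[-0.09,0.117,0],[0,0,0],1],
    [[-0.09,0.117,0],[0,0,0],1],
    [[-0.09,0.117,0],[0,0,0],1],
    [[-0.09,0.117,0],[0,0,0],1],
    [[-0.09,0.117,0],[0,0,0],1],
    [[-0.09,0.117,0],[0,0,0],1],
    [[-0.09,0.117,0],[0,0,0],1],
    [[0,0,0],[0,0,0],1],
  ],
)

```text
clock: 3.48
tool_pos: [0.5585, -0.263, 0.2304]
ee_rot: [0.923, 0.385, -0.0, 0.001]
contact_force: [-0.5, 1.0, 0.0]
opening: 0.998
grip_force: 0.0
```

Call:
play_rows(
  series=[
    [[0,0,0],[0,0.2,0],1],
    [[0,0,0],[0,0.2,0],1],
    [[0,0,0],[0,0.2,0],1],
    [[0,0,0],[0,0.2,0],1],
    [[0,0,0],[0,0.2,0],1],
    [[0,0,0],[0,0,0],1],
  ],
)

```text
clock: 4.22
tool_pos: [0.5564, -0.2585, 0.2288]
ee_rot: [0.853, 0.355, 0.352, -0.151]
contact_force: [0.1, 0.6, 0.1]
opening: 0.998
grip_force: 0.0
```

```bash
python3 - <<'E'
from rig import bot
from h import *
from scipy.spatial.transform import Rotation as R
m=bot.camera_model("wrist");p,d=bot.get_image("wrist");cv2.imwrite("pics/w1.png",p[...,::-1])
s=bot.state();print(np.round(s["qpos"],2))
P=cloud(d,m["camera_matrix"],m["extrinsics"]);ok=(d>0)
n=np.hypot(P[...,0]-.607,P[...,1]+.2085)<.06
q=P[ok&n&(P[...,2]>.046)&(P[...,2]<.06)]
r=cv2.minAreaRect((q[:,:2]*1000).astype(np.float32));print(len(q),q.mean(0),r)
Rm=R.from_quat(s["ee_rot"]).as_matrix()
print(Rm.round(3))
c=np.array([.607,-.2085,.028])+.019*Rm[:,2]
pre=c-.12*Rm[:,2]
print("to pre",(Rm.T@(pre-s["tool_pos"])/.4).round(4),"to grasp",(Rm.T@(c-s["tool_pos"])/.4).round(4))
E
```

```text
[-0.94  0.42  1.64  0.79  1.35 -0.46]
2352 [ 0.60457984 -0.21169864  0.05290052] ((606.111083984375, -210.1753387451172), (65.37417602539062, 52.05860137939453), 45.742149353027344)
[[ 0.498  0.713  0.493]
 [ 0.503 -0.701  0.506]
 [ 0.706 -0.004 -0.708]]
to pre [-0.2323  0.0037  0.2292] to grasp [-0.2323  0.0037  0.5292]
```

View pics/w1.png

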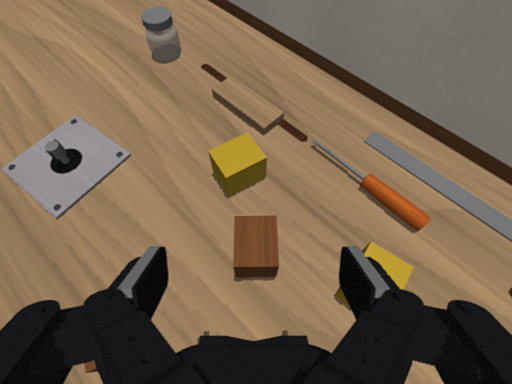

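The wrist view shows the deep cap at (256,245). Its closed end faces the camera, so the mouth points away as expected, and it sits squarely between the fingers at (150,280) and (360,280). Wrist depth agrees with the earlier position. I'm approaching and gripping now.

Call:
play_rows(
  series=[
    [[-0.0774,0.001,0.0764],[0,0,0],1],
    [[-0.0774,0.001,0.0764],[0,0,0],1],
    [[-0.0774,0.001,0.0764],[0,0,0],1],
    [[0,0,0],[0,0,0],1],
    [[0,0,0.06],[0,0,0],1],
    [[0,0,0.06],[0,0,0],1],
    [[0,0,0.06],[0,0,0],1],
    [[0,0,0.06],[0,0,0],1],
    [[0,0,0.06],[0,0,0],1],
    [[0,0,0],[0,0,0],1],
    [[0,0,0],[0,0,0],1],
  ],
)

```text
clock: 5.65
tool_pos: [0.6179, -0.1992, 0.0158]
ee_rot: [0.852, 0.358, 0.353, -0.149]
contact_force: [0.2, 0.0, 0.2]
opening: 1.005
grip_force: 0.0
```

Call:
play_rows(
  series=[
    [[0,0,0],[0,0,0],0.3],
    [[0,0,0],[0,0,0],0.3],
    [[0,0,0],[0,0,0],0.3],
    [[0,0,0],[0,0,0],0.3],
    [[0,0,0],[0,0,0],0.3],
    [[0,0,0],[0,0,0],0.3],
    [[0,0,0],[0,0,0],0.3],
  ],
)

```text
clock: 6.52
tool_pos: [0.6182, -0.1996, 0.0166]
ee_rot: [0.852, 0.358, 0.353, -0.148]
contact_force: [-2.0, -2.5, 4.9]
opening: 0.603
grip_force: 58.9
```

Gripped: 0.603 is about 51 mm. Lifting 200 mm, then turning -90° about tool y.

Call:
play_rows(
  series=[
    [[0.04,0,-0.04],[0,0,0],0.3],
    [[0.07,0,-0.07],[0,0,0],0.3],
    [[0.08,0,-0.08],[0,0,0],0.3],
    [[0.08,0,-0.08],[0,0,0],0.3],
    [[0.08,0,-0.08],[0,0,0],0.3],
    [[0,0,0],[0,0,0],0.3],
  ],
)

```text
clock: 7.28
tool_pos: [0.6193, -0.2003, 0.2175]
ee_rot: [0.851, 0.36, 0.354, -0.145]
contact_force: [-0.7, -0.8, -1.4]
opening: 0.601
grip_force: 58.9
```

Call:
play_rows(
  series=[
    [[0,0,0],[0,-0.2,0],0.3],
    [[0,0,0],[0,-0.2,0],0.3],
    [[0,0,0],[0,-0.2,0],0.3],
    [[0,0,0],[0,-0.2,0],0.3],
    [[0,0,0],[0,-0.2,0],0.3],
    [[0,0,0],[0,0,0],0.3],
  ],
)

```text
clock: 8.02
tool_pos: [0.6191, -0.1962, 0.2118]
ee_rot: [0.921, 0.39, -0.001, -0.001]
contact_force: [-0.6, 0.5, -0.6]
opening: 0.603
grip_force: 58.9
```

Call:
play_rows(
  series=[
    [[0.046,-0.123,0],[0,0,0],0.3],
    [[0.046,-0.123,0],[0,0,0],0.3],
    [[0.046,-0.123,0],[0,0,0],0.3],
    [[0.046,-0.123,0],[0,0,0],0.3],
    [[0.046,-0.123,0],[0,0,0],0.3],
    [[0.046,-0.123,0],[0,0,0],0.3],
    [[0,0,0],[0,0,0],0.3],
  ],
)

```text
clock: 8.9
tool_pos: [0.4804, 0.0881, 0.2125]
ee_rot: [0.921, 0.389, -0.001, -0.002]
contact_force: [0.6, -0.7, -1.5]
opening: 0.605
grip_force: 58.8
```

Call:
play_rows(
  series=[
    [[0,0,0],[0,-0.2,0],0.3],
    [[0,0,0],[0,-0.2,0],0.3],
    [[0,0,0],[0,-0.2,0],0.3],
    [[0,0,0],[0,-0.2,0],0.3],
    [[0,0,0],[0,-0.2,0],0.3],
    [[0,0,0],[0,0,0],0.3],
    [[0,0,0],[0,0,0],0.3],
  ],
)

```text
clock: 9.78
tool_pos: [0.484, 0.085, 0.2134]
ee_rot: [0.852, 0.358, -0.353, 0.147]
contact_force: [0.2, -0.4, -1.1]
opening: 0.603
grip_force: 58.9
```

```bash
python3 - <<'E'
from rig import bot
from h import *
from scipy.spatial.transform import Rotation as R
s=bot.state();print(s["tool_pos"],np.round(s["qpos"],2))
Rm=R.from_quat(s["ee_rot"]).as_matrix();print(Rm.round(3))
for n in("side","top"):
    m=bot.camera_model(n);p,d=bot.get_image(n);cv2.imwrite(f"pics/{n}2.png",p[...,::-1])
    P=cloud(d,m["camera_matrix"],m["extrinsics"]);h=cv2.cvtColor(p,cv2.COLOR_RGB2HSV)
    g=s["tool_pos"]-.019*Rm[:,2]
    k=(d>0)&(np.linalg.norm(P-g,axis=-1)<.06)&(h[...,1]>90)
    q=P[k];print(n,len(q),g,q.min(0) if len(q) else 0,q.max(0) if len(q) else 0)
    t=q[q[:,2]>q[:,2].max()-.008] if len(q) else []
    if len(t)>10: print(t.mean(0),cv2.minAreaRect((t[:,:2]*1000).astype(np.float32)))
E
```

```text
[0.48399576 0.08499069 0.21338126] [ 0.33  0.6   1.32 -0.34  1.92  1.1 ]
[[ 0.495  0.714 -0.496]
 [ 0.506 -0.701 -0.503]
 [-0.706 -0.002 -0.708]]
side 1095 [0.49341151 0.09455095 0.22683285] [0.45405775 0.05246827 0.19112582] [0.54478632 0.13938945 0.26071498]
[0.49024324 0.08805645 0.25658454] ((489.5928955078125, 93.04194641113281), (54.63507843017578, 61.89059066772461), 45.238929748535156)
top 1134 [0.49341151 0.09455095 0.22683285] [0.45528582 0.05613442 0.19843263] [0.54422353 0.12756225 0.26658391]
[0.48932973 0.09330721 0.25996614] ((490.1203308105469, 93.15113830566406), (51.72893524169922, 54.288902282714844), 44.561309814453125)
```

View pics/side2.png

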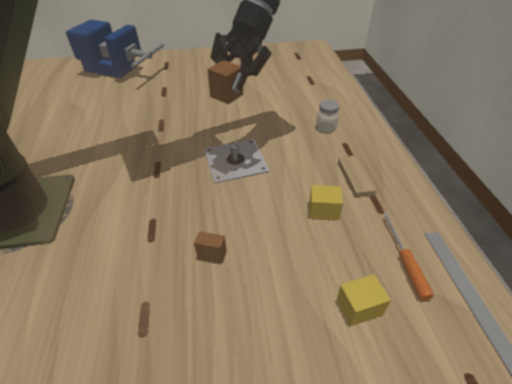

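The side view shows the cap at (226,80), held mouth down and level above the plate at (237,158). The shallow cap is undisturbed at (210,247). The cap's top-face centre is about (0.490, 0.093) and the cutter is at (0.498, 0.104). I'll shift by (8.5, 11) mm and then descend.

Call:
play_rows(
  series=[
    [[0.0248,-0.0045,-0.0245],[0,0,0],0.3],
    [[0,0,0],[0,0,0],0.3],
    [[0.053,0,0.053],[0,0,0],0.3],
    [[0.053,0,0.053],[0,0,0],0.3],
    [[0.053,0,0.053],[0,0,0],0.3],
    [[0.053,0,0.053],[0,0,0],0.3],
    [[0,0,0],[0,0,0],0.3],
  ],
)

```text
clock: 10.75
tool_pos: [0.4914, 0.0972, 0.0928]
ee_rot: [0.851, 0.358, -0.354, 0.148]
contact_force: [-0.1, 0.1, -0.7]
opening: 0.598
grip_force: 58.9
```

Call:
play_rows(
  series=[
    [[0.018,0,0.018],[0,0,0],0.3],
    [[0.018,0,0.018],[0,0,0],0.3],
    [[0.018,0,0.018],[0,0,0],0.3],
    [[0.018,0,0.018],[0,0,0],0.3],
    [[0.018,0,0.018],[0,0,0],0.3],
    [[0,0,0],[0,0,0],0.3],
    [[0,0,0],[0,0,0],0.3],
  ],
)

```text
clock: 11.62
tool_pos: [0.4926, 0.0973, 0.043]
ee_rot: [0.852, 0.358, -0.353, 0.148]
contact_force: [-0.2, -1.1, -1.0]
opening: 0.602
grip_force: 58.9
```

```bash
python3 - <<'E'
from rig import bot
from h import *
from scipy.spatial.transform import Rotation as R
s=bot.state();print(s["tool_pos"],s["contact_force"])
Rm=R.from_quat(s["ee_rot"]).as_matrix();print(Rm.round(3))
g=s["tool_pos"]-.019*Rm[:,2]
for n in("top",):
    m=bot.camera_model(n);p,d=bot.get_image(n)
    P=cloud(d,m["camera_matrix"],m["extrinsics"]);h=cv2.cvtColor(p,cv2.COLOR_RGB2HSV)
    q=P[(d>0)&(np.linalg.norm(P-g,axis=-1)<.06)&(h[...,1]>90)]
    t=q[abs(q[:,2]-np.percentile(q[:,2],90))<.006]
    A=np.c_[t[:,:2]-t[:,:2].mean(0),np.ones(len(t))];f=np.linalg.lstsq(A,t[:,2],rcond=None)[0]
    print(t.mean(0),f,cv2.minAreaRect((t[:,:2]*1000).astype(np.float32)))
E
```

```text
[0.49263927 0.09734903 0.04304067] [-0.24549469 -1.11346191 -0.98889295]
[[ 0.495  0.715 -0.495]
 [ 0.505 -0.7   -0.505]
 [-0.707 -0.    -0.707]]
[0.49890348 0.10493627 0.08798024] [-0.01895787  0.01283966  0.08798024] ((498.66998291015625, 105.26737976074219), (51.34938049316406, 54.14038848876953), 46.53093338012695)
```

The cap is centred within 1 mm and level to about 1.3°. About 17 mm remain.

Call:
play_rows(
  series=[
    [[0.0124,0,0.0124],[0,0,0],0.3],
    [[0.0088,0,0.0088],[0,0,0],0.3],
    [[0.0035,0,0.0035],[0,0,0],0.3],
    [[0.002,0,0.002],[0,0,0],0.3],
    [[0,0,0],[0,0,0],0.3],
    [[0,0,0],[0,0,0],0.3],
  ],
)

```text
clock: 12.42
tool_pos: [0.4927, 0.0974, 0.028]
ee_rot: [0.852, 0.358, -0.353, 0.148]
contact_force: [0.4, -0.2, -0.8]
opening: 0.604
grip_force: 58.9
```

Call:
play_rows(
  series=[
    [[0.0018,0,0.0018],[0,0,0],0.3],
    [[0.0018,0,0.0018],[0,0,0],0.3],
    [[0,0,0],[0,0,0],0.3],
    [[0,0,0],[0,0,0],0.3],
  ],
)

```text
clock: 12.92
tool_pos: [0.4927, 0.0974, 0.0268]
ee_rot: [0.852, 0.358, -0.353, 0.149]
contact_force: [-0.0, 2.3, 4.8]
opening: 0.607
grip_force: 59.3
```

The contact force of 4.8 N shows the cap is on the plate. Releasing and backing out along the tool axis.

Call:
play_rows(
  series=[
    [[0,0,0],[0,0,0],0.75],
    [[0,0,0],[0,0,0],0.9],
    [[0,0,0],[0,0,0],1],
    [[0,0,0],[0,0,0],1],
    [[0,0,0],[0,0,0],1],
    [[0,0,-0.06],[0,0,0],1],
    [[0,0,-0.08],[0,0,0],1],
    [[0,0,-0.1],[0,0,0],1],
    [[0,0,-0.1],[0,0,0],1],
    [[0,0,-0.1],[0,0,0],1],
    [[0,0,0],[0,0,0],1],
    [[0,0,0],[0,0,0],1],
  ],
)

```text
clock: 14.42
tool_pos: [0.5788, 0.1859, 0.1495]
ee_rot: [0.851, 0.358, -0.354, 0.148]
contact_force: [-0.5, -0.6, -1.0]
opening: 1.002
grip_force: 0.0
```

```bash
python3 - <<'E'
from rig import bot
from h import *
for n in("side","top"):
    m=bot.camera_model(n);p,d=bot.get_image(n);cv2.imwrite(f"pics/{n}3.png",p[...,::-1])
    P=cloud(d,m["camera_matrix"],m["extrinsics"]);h=cv2.cvtColor(p,cv2.COLOR_RGB2HSV)
    q=P[(d>0)&(np.hypot(P[...,0]-.4985,P[...,1]-.104)<.045)&(h[...,1]>90)&(P[...,2]>.055)&(P[...,2]<.09)]
    t=q[q[:,2]>.064]
    A=np.c_[t[:,:2]-t[:,:2].mean(0),np.ones(len(t))];print(n,np.linalg.lstsq(A,t[:,2],rcond=None)[0],cv2.minAreaRect((t[:,:2]*1000).astype(np.float32)))
print(bot.state()["contact_force"])
E
```

```text
side [0.00383756 0.01931167 0.06952514] ((499.7997741699219, 104.16675567626953), (55.840087890625, 54.6883430480957), 45.8190803527832)
top [0.00775664 0.00370949 0.0711752 ] ((498.6492004394531, 104.61078643798828), (50.08400344848633, 49.445796966552734), 45.35930633544922)
[ 0.91119437 -0.26141306  0.25240051]
```

View pics/side3.png

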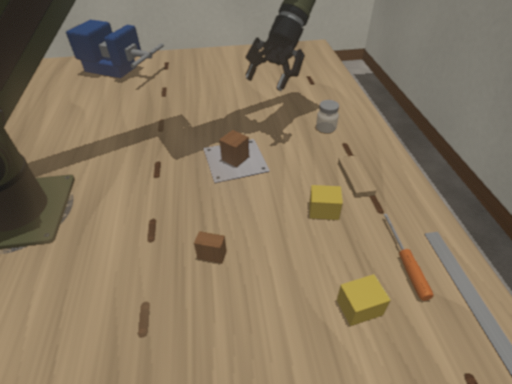

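The side view shows the cap standing flat on the plate at (235,148). Its top is at 70 mm and it is centred over the cutter. The gripper is clear, and the shallow cap is still at (210,247).

```bash
python3 -c "
from rig import bot
print(bot.close_job())"
```

```text
the job is handed in; nothing more can be done
None
```

The job is handed in: the deep cap stands mouth down and flat on the plate, centred over the cutter to within about 2 mm by the cameras, the gripper is clear and the shallow cap was left where it lay; no verdict was returned.

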